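# Build a level crosswise packing stack from beech wedges

### The arm

A 6-joint arm with a two-finger parallel gripper is mounted at the origin on the work surface; the furniture and walls round the work are solid. World frame = base frame: x ahead of the robot, y to its left, z up, the work surface at z = 0. Lengths are in m, angles in rad, forces in N, time in s.
With the tool pointing down it reaches from about 0.3 to 0.775 m from the base axis. Payload 14.6 kg.
Tool frame: the origin (TCP) lies at the very end of the fingers, on their centre line; the grasp point (between the pads) lies 19 mm behind it; z points along the fingers, y is the line along which they close (so a half turn about z gives the same grasp; the last joint's range is limited). The gripper opens to 94 mm and grips with 3 to 60 N. Pads are 16 mm wide; open, the fingers measure 119 mm over their backs; the gripper's body (75 mm by 177 mm) begins 78 mm behind the grasp point.
Start: joints at [-0.067, 0.3, 1.521, -0, 1.321, -0.067], TCP at [0.55, -0, 0.205] pointing down, gripper open.
Joint ranges: [-3.03, 3.03], [-0.79, 2.21], [0.23, 2.52], [-1.04, 4.18], [0, 3.07], [-2.55, 2.55]. Speed limits (rad/s): [2.22, 2.22, 2.57, 3.14, 3.14, 3.14].

### API

Orientations are given as [roll, pitch, yaw] about the fixed x, y, z axes, in that order (R = Rz(yaw) Ry(pitch) Rx(roll)).
In Python, from station import ctrl gives the robot as it stands.
- The arm moves only by the shell command python3 -m pendant 'ROWS' [OPENING] [FORCE]. ROWS is JSON, a list of rows, each a list of 2 entries, a list of its own where there are three numbers: the shift along the world's x, y, z in cm, then the turn about the world's z in rad. A call has 1 to 20 rows; each row shifts and turns the commanded pose from where the row before left it; what a row does not reach is not made up. A row lasts 1/12 s, in which the tool goes at most 41.7 mm and 7.16 degrees, less where a joint would pass 70% of its speed; a pose out of reach is approached as far as the arm can. A call is refused whole if a number of a shift passes 4.17 or a number of a turn 0.125, either way. A call with a gripper value outside its range is refused whole. OPENING is the opening, from 0 (shut) to 1 (fully open), set as the call begins (- or left out, the last holds). The fingers move at their own pace and stop on an object; FORCE is the grip in N (left out, the last holds). Time passes only in rows, so rows that do not move let the fingers close. It gives the time, the measured TCP pose, the force, the opening and the grip force at its end, in the units of the state.
- ctrl.get_obs(): the state, without advancing time (a new reading comes with each control period).
- ctrl.camera(name): name is "scene" or "side" or "wrist"; returns a dict with "color" (400x640x3 uint8, red, green, blue), "intrinsics" (3x3 intrinsics, pixels), "k1" (the pictures are not rectified: a ray, as slopes to the right and down, at radius r is drawn at 1 + k1 r^2 times it, then the intrinsics apply), "camera_from_world" (4x4, takes a point from world to camera coordinates). Camera axes: x right, y down, z forward; pixel columns grow to the right and rows downward; lengths in m; the calibration is good to about 2 mm. A picture is of the moment at which its call begins. There is no depth.
- ctrl.hand_in(): hands the job in; it is judged then, once.
The state is a dict: "time_s": time; "qpos": joint angles; "joint_vel": joint speeds; "tau": joint torques, N m; "ee_pos": TCP position; "eef_rot": TCP orientation; "force": force on the tool from outside, world axes, zero at the start; "moment": the same for the moment, N m; "grip_width": finger opening in m; "grip_force": force on a finger pad.
Only numpy, scipy, OpenCV 4.12 (cv2) and the standard library are available. Lean on these libraries where they do the work, as an engineer would, in place of code of your own. Each camera call takes 0.05 s, during which the arm holds its last target. There are 200 camera calls.

### The job

Build the wedges up into a packing stack with a level top, on the long wedge that already lies alone beside the rack: lay the other long wedge squarely on it, centred, thin end over thick end so that the pair is level, then the short wedge from the bench across the middle of the pair. Then lift the last short wedge out of the rack, put it down on the bench and let go so that you can take it another way, and lay it squarely on the short one, again thin over thick, so that the top is level. Leave the bottom wedge where it lies and do not disturb the small tin or the try square.

Things in the scene. Friction and masses are not known exactly. Their poses are not given: they have to be found in the camera images.
- wedge_bottom: Beech wedge 180 x 60 mm, 0.24 kg, 42 mm thick at one end, 22 at the other, both broad faces sloping alike. Origin at mid length, width and thickness; x to the THIN end, y across (parallel sides), z through the thickness. Flat on the bench: centre 16 mm up, x dips 0.055 rad, top slopes 0.111. The foot of the stack: lies in the middle, thin end roughly to the robot's left.
- wedge_long: Beech wedge 180 x 60 mm, 0.24 kg, 42 mm thick at one end, 22 at the other, both broad faces sloping alike. Origin at mid length, width and thickness; x to the THIN end, y across (parallel sides), z through the thickness. Flat on the bench: centre 16 mm up, x dips 0.055 rad, top slopes 0.111. Lies at the right, beside the short one, thin end roughly to the robot's left.
- wedge_short: Beech wedge 140 x 60 mm, 0.19 kg, 42 mm thick at one end, 22 at the other, both broad faces sloping alike. Origin at mid length, width and thickness; x to the THIN end, y across (parallel sides), z through the thickness. Flat on the bench: centre 16 mm up, x dips 0.071 rad, top slopes 0.142. Lies at the right, beside a long one, thin end roughly to the left. On the level pair its centre is 80 mm up.
- wedge_rack_short: Beech wedge 140 x 60 mm, 0.19 kg, 42 mm thick at one end, 22 at the other, both broad faces sloping alike. Origin at mid length, width and thickness; x to the THIN end, y across (parallel sides), z through the thickness. Flat on the bench: centre 16 mm up, x dips 0.071 rad, top slopes 0.142. Stands in the rack on its thick end, x up, top at 148 mm. Free on the bench, standing, its centre is 70 mm up; on the stack 112 mm.
- wedge_rack: Plywood rack fixed to the bench at the left, 70 mm high, 120 x 84 mm (foot 144 x 108), open on top. Origin at the centre of its underside, z up. Two bays side by side along x, each 48 (x) by 68 mm (y), 62 mm deep, floor and walls 8 mm; the bay at -x holds a wedge, its width along y; the other is empty.
- rack_bay (a point): centre of the floor of the occupied bay, 8 mm above the bench
- tin: bystander: small round tin, 68 mm across, 42 mm high, beyond the rack; origin at the centre of its underside
- try_square: bystander: steel try square, 90 x 125 x 16 mm, lying beyond the wedges; origin at the centre of its underside
There are look-alikes about, which are no part of the job. What is shaped like the wedge_short but orange or yellow is not meant.

How it is judged:
By the outcome, as a careful person would: the job done as asked, in the order asked, and still so for the second after the job is handed in, with the robot touching nothing.
It also fails if it takes over 72 s, if anything falls off the work surface, if the arm or the gripper's body presses on something with over 40 N, if the wrist force passes 120 N, or if a joint passes its speed limit or range.

## Working session

There is one attempt and no reset: what is moved stays moved. The work goes in short steps, Python scripts to look and compute and a shell command to move; the robot and the scene stay as the last step left them, time stands still between calls to the robot, and variables do not carry over. Pictures are saved under pics/ and viewed, at most 10 in all, crops included, and the job is handed in when it is done.

```bash
ls; mkdir -p pics
python3 - <<'E'
from station import ctrl
import cv2,numpy as np
o=ctrl.get_obs();print({k:np.round(v,3).tolist() for k,v in o.items()})
for n in("scene","side"):
    c=ctrl.camera(n);cv2.imwrite(f"pics/{n}0.png",c["color"][...,::-1]);np.savez(f"{n}0.npz",**c)
    print(n,c["intrinsics"],c["k1"],np.round(c["camera_from_world"],3))
E
```

```text
pics
{'time_s': 0.0, 'qpos': [-0.067, 0.301, 1.522, -0.0, 1.321, -0.067], 'joint_vel': [-0.002, 0.001, -0.0, 0.0, -0.0, -0.0], 'tau': [-0.002, -53.181, -35.274, 0.071, 0.024, -0.0], 'ee_pos': [0.55, 0.0, 0.205], 'eef_rot': [-3.14, -0.0, 1.571], 'force': [-0.153, 0.447, 0.64], 'moment': [0.006, 0.029, -0.009], 'grip_force': 0.0, 'grip_width': 0.094}
scene [[500.38120099   0.         321.82951959]
 [  0.         500.38120099 203.2291237 ]
 [  0.           0.           1.        ]] -0.07670785204497452 [[ 0.801 -0.599 -0.003 -0.561]
 [-0.459 -0.611 -0.645  0.056]
 [ 0.385  0.518 -0.764  1.519]
 [ 0.     0.     0.     1.   ]]
side [[419.50488067   0.         323.48248246]
 [  0.         419.50488067 208.29225109]
 [  0.           0.           1.        ]] -0.0922826675073812 [[-0.469 -0.883  0.018 -0.072]
 [-0.533  0.267 -0.803  0.393]
 [ 0.704 -0.386 -0.595  1.116]
 [ 0.     0.     0.     1.   ]]
```

View pics/scene0.png

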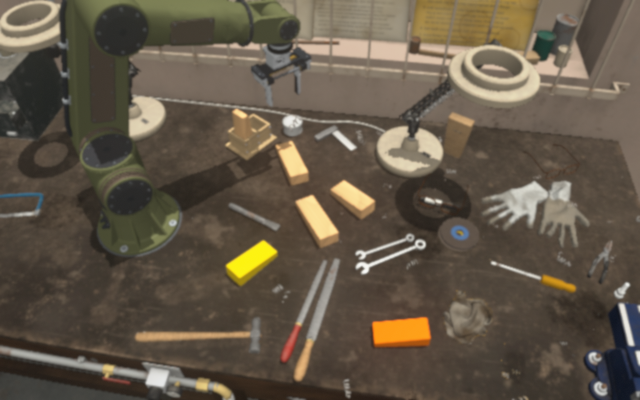

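View pics/side0.png

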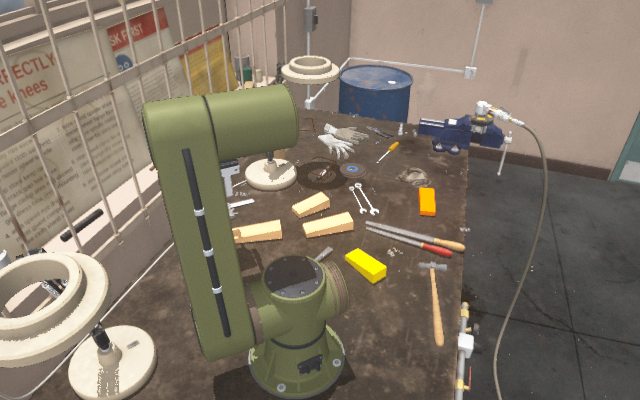

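The scene view shows the bottom wedge at (292,162), the other long wedge at (317,220), the short one at (352,198), the rack at (250,132) and the tin at (292,125). Next I'll fit wedge models to the image.

```bash
cat > h.py <<'E'
import numpy as np,cv2
from scipy.spatial.transform import Rotation as R
from scipy.optimize import minimize
def proj(c,P):
    T=c["camera_from_world"];K=c["intrinsics"];k=float(c["k1"])
    p=np.asarray(P)@T[:3,:3].T+T[:3,3];s=p[:,:2]/p[:,2:]
    s=s*(1+k*(s**2).sum(1,keepdims=True))
    return s*K[0,0]+K[:2,2]
def ray(c,uv,z):
    T=c["camera_from_world"];K=c["intrinsics"];k=float(c["k1"])
    d=(np.asarray(uv,float)-K[:2,2])/K[0,0];s=d.copy()
    for _ in range(20): s=d/(1+k*(s**2).sum())
    v=T[:3,:3].T@np.r_[s,1];o=-T[:3,:3].T@T[:3,3]
    return o+v*(z-o[2])/v[2]
def wedge(L): # local corners
    return np.array([[sx*L/2,sy*.03,sz*(.021 if sx<0 else .011)] for sx in(-1,1) for sy in(-1,1) for sz in(-1,1)])
def pose(L,x,y,yaw,z=.016,pitch=None):
    pitch=np.arctan(.01/L*1) if pitch is None else pitch
    return wedge(L)@R.from_euler('xyz',[0,pitch,yaw]).as_matrix().T+[x,y,z]
def hullmask(uv,shape,S=4):
    m=np.zeros((shape[0]*S,shape[1]*S),np.uint8)
    cv2.fillConvexPoly(m,cv2.convexHull(np.round((uv+.5)*S-.5).astype(np.int32)),1);return m
def fit(c,mask,L,x0,pts=None,S=4,z=.016,pitch=None):
    M=cv2.resize(mask,None,fx=S,fy=S,interpolation=cv2.INTER_LINEAR)>0.5
    M=M.astype(np.uint8)
    if pitch is None: pitch=np.arcsin(.01/(L)) if 0 else (.0555 if L>.16 else .0713)
    def f(p):
        h=hullmask(proj(c,pose(L,p[0],p[1],p[2],z,pitch)),mask.shape,S)
        return 1-(h&M).sum()/max((h|M).sum(),1)
    r=minimize(f,x0,method='Nelder-Mead',options=dict(initial_simplex=np.array([x0]+[np.array(x0)+d for d in np.diag([.012,.012,.12])]),maxiter=150,xatol=1e-4,fatol=1e-5))
    return r.x,r.fun
def woodmask(c,lo=(8,60,110),hi=(22,200,255)):
    return cv2.inRange(cv2.cvtColor(c["color"],cv2.COLOR_RGB2HSV),lo,hi)//255
E
python3 - <<'E'
from h import *
c=dict(np.load("scene0.npz"));
for n,uv in dict(bottom=(292,162),long=(317,220),short=(352,198),tin=(292,125),rack=(250,135),sq=(337,135)).items(): print(n,ray(c,uv,.02).round(3), cv2.cvtColor(c["color"],cv2.COLOR_RGB2HSV)[uv[1],uv[0]])
m=woodmask(c)
a=c["color"][100:260,210:400,::-1];b=np.repeat(m[100:260,210:400,None]*255,3,2)
cv2.imwrite("pics/crop1.png",np.hstack([cv2.resize(a,(400,337),interpolation=2),cv2.resize(b,(400,337))]) if 0 else np.vstack([cv2.resize(a,(570,480),interpolation=2)]))
n,l,s,ce=cv2.connectedComponentsWithStats(m)
for i in range(1,n):
    if s[i,4]>80: print(i,s[i],ce[i])
E
```

```text
bottom [ 0.51 -0.09  0.02] [ 22  97 251]
long [ 0.431 -0.336  0.02 ] [ 22  98 251]
short [ 0.57  -0.331  0.02 ] [ 21 100 250]
tin [0.615 0.063 0.02 ] [ 22  14 204]
rack [0.468 0.108 0.02 ] [ 17 110 141]
sq [ 0.71  -0.075  0.02 ] [ 20  10 227]
2 [313   0  15  20 129] [318.35658915   5.06976744]
6 [ 407    0  134   66 6182] [473.8723714   24.96958913]
46 [297  39  43   6 200] [317.945  41.84 ]
183 [ 224  108   54   52 1660] [248.50783133 133.53192771]
186 [447 111  30  36 673] [459.23476969 127.01040119]
233 [275 139  34  47 923] [292.48429036 161.99133261]
267 [330 179  46  40 965] [353.36062176 198.41243523]
271 [ 295  194   45   54 1226] [317.55057096 220.60195759]
305 [539 274  38  19  93] [556.52688172 280.95698925]
319 [371 316  61  30 119] [408.89915966 323.80672269]
328 [134 330 117  12 985] [186.44873096 335.43857868]
335 [294 339  21  42 440] [303.25227273 360.15227273]
349 [102 364  14  15 131] [107.34351145 370.15267176]
355 [195 378  15  14 145] [201.70344828 384.09655172]
357 [213 382  19  18 184] [221.96195652 390.25      ]
```

View pics/crop1.png

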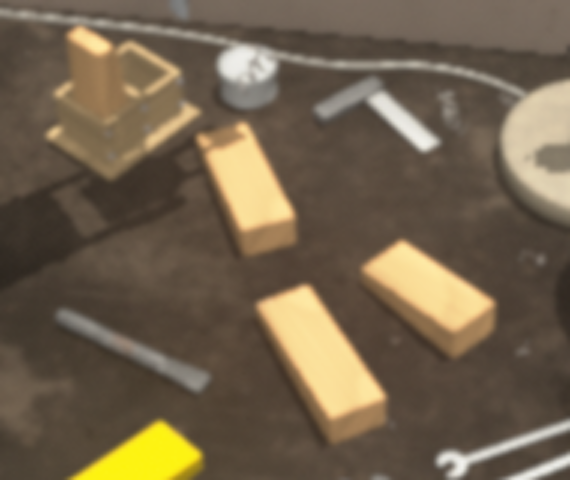

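The crop shows the three bench wedges clear and the occupied bay at the rack's left. A shadow falls on the bottom wedge's thin end. Fitting now.

```bash
cat >> h.py <<'E'
def joint(cs,masks,L,x0,S=4,z=.016,pitch=None):
    if pitch is None: pitch=.0555 if L>.16 else .0713
    Ms=[(cv2.resize(m,None,fx=S,fy=S,interpolation=cv2.INTER_NEAREST)>0).astype(np.uint8) for m in masks]
    def f(p):
        e=0
        for c,M,m in zip(cs,Ms,masks):
            h=hullmask(proj(c,pose(L,p[0],p[1],p[2],z,pitch)),m.shape,S); e+=1-(h&M).sum()/(h|M).sum()
        return e
    r=minimize(f,x0,method='Nelder-Mead',options=dict(initial_simplex=np.array([x0]+[np.array(x0)+d for d in np.diag([.012,.012,.12])]),maxiter=150,xatol=1e-4,fatol=1e-5))
    return r.x.round(4),round(r.fun,3)
def comp(m,uv,r=2):
    n,l=cv2.connectedComponents(m)
    return (l==l[int(uv[1]),int(uv[0])]).astype(np.uint8)
E
python3 - <<'E'
from h import *
c=dict(np.load("scene0.npz"));s=dict(np.load("side0.npz"))
mc=woodmask(c,(6,60,70),(26,220,255));ms=woodmask(s,(6,60,70),(26,220,255))
for n,L,p in(("bottom",.18,(.51,-.09,1.3)),("long",.18,(.43,-.336,1.3)),("short",.14,(.57,-.331,1.6))):
    uc=proj(c,[[p[0],p[1],.03]])[0];us=proj(s,[[p[0],p[1],.03]])[0]
    a=comp(mc,uc);b=comp(ms,us)
    res=[]
    for dy in(-.4,0,.4): res.append(joint([c],[a],L,(p[0],p[1],p[2]+dy)))
    best=min(res,key=lambda r:r[1]);print(n,a.sum(),b.sum(),"scene",best)
    print("  side",joint([s],[b],L,best[0]),"both",joint([c,s],[a,b],L,best[0]))
E
```

```text
bottom 106564 203517 scene (array([ 0.4657, -0.4473, -0.3782]), np.float64(0.986))
  side (array([ 0.4589, -0.3402, -1.744 ]), np.float64(0.998)) both (array([ 0.4694, -0.4456, -0.3882]), np.float64(1.986))
long 106564 203517 scene (array([ 0.3187, -0.4226,  3.2161]), np.float64(0.985))
  side (array([ 0.2547, -0.5567,  3.6938]), np.float64(0.997)) both (array([ 0.3205, -0.423 ,  3.2063]), np.float64(1.985))
short 106564 203517 scene (array([ 0.4851, -0.4536,  2.9461]), np.float64(0.989))
  side (array([ 0.4443, -0.3415,  1.6466]), np.float64(0.998)) both (array([ 0.4843, -0.4522,  2.7647]), np.float64(1.989))
```

Run:
```python
from h import *
c=dict(np.load("scene0.npz"));s=dict(np.load("side0.npz"))
for V in (100,120):
  mc=woodmask(c,(6,70,V),(28,220,255));ms=woodmask(s,(6,70,V+10),(28,220,255))
  for n,L,p in(("bottom",.18,(.51,-.09,1.3)),("long",.18,(.43,-.336,1.3)),("short",.14,(.57,-.331,1.6))):
    uc=proj(c,[[p[0],p[1],.03]])[0];us=proj(s,[[p[0],p[1],.03]])[0]
    a=comp(mc,uc);b=comp(ms,us)
    res=[]
    for dy in(-.4,0,.4): res.append(joint([c],[a],L,(p[0],p[1],p[2]+dy)))
    best=min(res,key=lambda r:r[1]);print(V,n,a.sum(),b.sum(),"scene",best)
    print("  side",joint([s],[b],L,best[0]),"both",joint([c,s],[a,b],L,best[0]))
```

```text
100 bottom 2853 240802 scene (array([ 0.5143, -0.0812,  1.2978]), np.float64(0.686))
  side (array([0.2213, 0.5411, 5.8802]), np.float64(0.992)) both (array([ 0.5143, -0.0812,  1.2978]), np.float64(1.684))
100 long 1312 240802 scene (array([ 0.4348, -0.3292,  1.3884]), np.float64(0.07))
  side (array([ 0.4681, -0.3439,  1.3935]), np.float64(0.998)) both (array([ 0.4347, -0.3292,  1.3874]), np.float64(1.065))
100 short 1047 240802 scene (array([ 0.5746, -0.3258,  1.6555]), np.float64(0.081))
  side (array([ 0.6141, -0.3405,  1.7837]), np.float64(0.998)) both (array([ 0.5746, -0.3258,  1.6553]), np.float64(1.08))
120 bottom 892 249037 scene (array([ 0.5161, -0.0792,  1.2719]), np.float64(0.046))
  side (array([ 0.6417, -0.0641,  1.1656]), np.float64(0.997)) both (array([ 0.516 , -0.0792,  1.2729]), np.float64(1.044))
120 long 1203 249037 scene (array([ 0.4354, -0.3276,  1.3775]), np.float64(0.035))
  side (array([ 0.4718, -0.3538,  1.4878]), np.float64(0.997)) both (array([ 0.4355, -0.3269,  1.3735]), np.float64(1.033))
120 short 954 249037 scene (array([ 0.575 , -0.3255,  1.6347]), np.float64(0.039))
  side (array([ 0.625 , -0.3112,  1.456 ]), np.float64(0.998)) both (array([ 0.575 , -0.3255,  1.6347]), np.float64(1.039))
```

```bash
python3 -m pendant '[[[-1.27,-3.63,0],-0.022],[[-1.27,-3.63,0],-0.022],[[-1.27,-3.63,0],-0.022],[[-1.27,-3.63,0],-0.022],[[-1.27,-3.63,0],-0.022],[[-1.27,-3.63,0],-0.022],[[-1.27,-3.63,0],-0.022],[[-1.27,-3.63,0],-0.022],[[-1.27,-3.63,0],-0.022],[[0,0,0],0],[[0,0,0],0]]' 1 20
python3 - <<'E'
from h import *
c=dict(np.load("scene0.npz"))
F=lambda u,v:(210+u/3,100+v/3)
for n,p,z in(("front",(112,178),.004),("right",(200,112),.004),("left",(48,135),.004),("rimR",(183,76),.07),("rimBack",(130,42),.07),("w1",(68,32),.148),("w2",(88,28),.148),("w3",(112,45),.148),("w4",(92,56),.148)): print(n,ray(c,F(*p),z).round(3)[:2])
from station import ctrl
w=ctrl.camera("wrist");np.savez("w1.npz",**w);cv2.imwrite("pics/w1.png",w["color"][...,::-1])
print(w["intrinsics"][0,0],w["k1"],np.round(np.linalg.inv(w["camera_from_world"]),3))
E
```

```text
time_s: 1.02
ee_pos: [0.4348, -0.328, 0.2049]
eef_rot: [-3.141, -0.001, 1.37]
force: [0.3, 0.5, 0.6]
grip_width: 0.0937
grip_force: 0.0
front [0.405 0.025]
right [0.545 0.057]
left [0.383 0.131]
rimR [0.526 0.055]
rimBack [0.51  0.143]
w1 [0.422 0.113]
w2 [0.443 0.106]
w3 [0.449 0.065]
w4 [0.422 0.062]
323.5259116080545 0.014299520296195252 [[ 0.98  -0.192 -0.052  0.449]
 [-0.199 -0.948 -0.25  -0.254]
 [-0.001  0.255 -0.967  0.384]
 [ 0.     0.     0.     1.   ]]
```

View pics/w1.png

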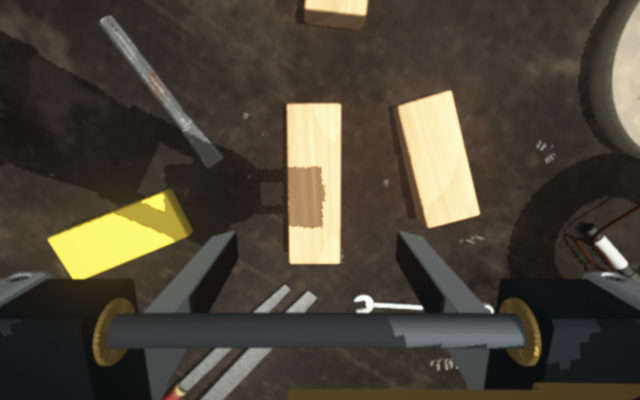

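The wrist view shows the long wedge centred at (314,184) and the short one at (439,158), both unobstructed. The shadow on the long one is handled by a convex hull of the mask.

```bash
cat >> h.py <<'E'
def wfit(c,L,p,V=120,z=.016,**k):
    m=woodmask(c,(6,50,V),(28,220,255));m=cv2.morphologyEx(m,cv2.MORPH_OPEN,np.ones((3,3),np.uint8))
    a=comp(m,proj(c,[[p[0],p[1],z+.016]])[0]).copy()
    ct=cv2.findContours(a,0,2)[0];h=np.zeros_like(a);cv2.fillConvexPoly(h,cv2.convexHull(np.vstack(ct)),1)
    return int(a.sum()),joint([c],[h],L,p,z=z,**k)
E
python3 - <<'E'
from h import *
w=dict(np.load("w1.npz"))
for V in(110,140,170):print(V,wfit(w,.18,(.4355,-.345,1.37),V),wfit(w,.14,(.575,-.325,1.635),V))
E
```

```text
110 (8777, (array([ 0.431 , -0.3268,  1.3769]), np.float64(0.018))) (7269, (array([ 0.5707, -0.3261,  1.6552]), np.float64(0.079)))
140 (8506, (array([ 0.4308, -0.327 ,  1.3753]), np.float64(0.016))) (7068, (array([ 0.5716, -0.3264,  1.6539]), np.float64(0.095)))
170 (8345, (array([ 0.4304, -0.3267,  1.3836]), np.float64(0.026))) (6828, (array([ 0.5706, -0.3265,  1.66  ]), np.float64(0.108)))
```

```bash
python3 -m pendant '[[[-0.3,0,-4],0],[[0,0,-4],0.003],[[0,0,-4],0],[[0,0,-4],0.003],[[0,0,-3],0],[[0,0,-0.8],0],[[0,0,0],0]]' 1 30
python3 -m pendant '[[[0,0,0],0],[[0,0,0],0],[[0,0,0],0],[[0,0,0],0],[[0,0,0],0]]' 0 30
```

```text
time_s: 1.65
ee_pos: [0.4324, -0.3251, 0.006]
eef_rot: [-3.138, -0.002, 1.38]
force: [-0.2, 0.4, 0.9]
grip_width: 0.094
grip_force: 0.0
time_s: 2.07
ee_pos: [0.433, -0.327, 0.0084]
eef_rot: [3.14, 0.001, 1.379]
force: [-0.1, -0.8, -0.2]
grip_width: 0.0641
grip_force: 0.0
```

```bash
python3 -m pendant '[[[0,0,0],0],[[0,0,0],0],[[0,0,0],0]]' 0 30
python3 -m pendant '[[[0,0,2],0],[[0,0,3],0],[[0,0,0],0.125],[[0,0,0],0.125],[[0,0,0],0.125],[[0,0,0],0.125],[[0,0,0],0.125],[[0,0,0],0.125],[[0,0,0],0.125],[[0,0,0],0.125],[[-0.5,0,0],0.125],[[-0.5,0,0],0.125],[[0,0,0],0.125],[[0,0,0],0.125],[[0,0,-2.5],0],[[0,0,-1.5],0],[[0,0,-0.6],0],[[0,0,-0.3],0],[[0,0,0],0]]'
```

```text
time_s: 2.32
ee_pos: [0.4329, -0.3269, 0.0081]
eef_rot: [3.141, 0.0, 1.379]
force: [-1.2, 1.8, 7.2]
grip_width: 0.0598
grip_force: 30.0
time_s: 3.9
ee_pos: [0.4226, -0.3267, 0.0088]
eef_rot: [3.141, -0.001, 2.879]
force: [-0.2, 0.4, -1.2]
grip_width: 0.0597
grip_force: 30.0
```

```bash
python3 -m pendant '[[[0,0,0],0],[[0,0,0],0],[[0,0,0],0],[[0,0,3],0],[[0,0,2.5],0],[[0,0,0],-0.125],[[0,0,0],-0.125],[[0,0,0],-0.125],[[0,0,0],-0.125],[[0,0,0],-0.125],[[0,0,0],-0.125],[[0,0,0],-0.125],[[0,0,0],-0.125],[[0,0,0],-0.125],[[0,0,0],-0.125],[[0,0,0],-0.125],[[0,0,0],-0.125],[[0,0,0],-0.125],[[0,0,0],-0.125]]' 1
python3 -m pendant '[[[0,0,0],-0.125],[[0,0,0],-0.125],[[0,0,0],-0.125],[[0,0,0],-0.125],[[0,0,0],-0.125],[[0,0,0],-0.125],[[0,0,0],-0.125],[[0,0,0],-0.125],[[0,0,0],-0.125],[[0,0,0],-0.125],[[0,0,0],-0.125],[[0,0,0],-0.017],[[0,0,-2],0],[[0,0,-2.5],0],[[0,0,-1.1],0],[[0,0,0],0]]'
python3 -m pendant '[[[0,0,0],0],[[0,0,0],0],[[0,0,0],0],[[0,0,0],0],[[0,0,0],0],[[0,0,0],0],[[0,0,0],0]]' 0 20
```

```text
time_s: 5.48
ee_pos: [0.4228, -0.3268, 0.0638]
eef_rot: [3.141, 0.0, 1.123]
force: [-0.2, 0.1, -0.7]
grip_width: 0.0939
grip_force: 0.0
time_s: 6.82
ee_pos: [0.4217, -0.3258, 0.0054]
eef_rot: [-3.14, 0.004, -0.261]
force: [-0.5, 0.0, 0.1]
grip_width: 0.0942
grip_force: 0.0
time_s: 7.4
ee_pos: [0.4229, -0.3269, 0.008]
eef_rot: [3.141, -0.001, -0.263]
force: [-1.0, 0.6, 5.8]
grip_width: 0.0597
grip_force: 20.0
```

```bash
python3 -m pendant '[[[0,0,3.5],0],[[0,0,3.5],0],[[0,0,3.6],0],[[0,0,3.6],0],[[0.52,1.2,0],0.118],[[0.52,1.2,0],0.118],[[0.52,1.2,0],0.118],[[0.52,1.2,0],0.118],[[0.52,1.2,0],0.118],[[0.52,1.2,0],0.118],[[0.52,1.2,0],0.118],[[0.52,1.2,0],0.118],[[0.52,1.2,0],0.118],[[0.52,1.2,0],0.118],[[0.52,1.2,0],0.118],[[0.52,1.2,0],0.118],[[0.52,1.2,0],0.119],[[0,0,0],0],[[0,0,0],0]]'
python3 - <<'E'
from h import *
from station import ctrl
w=ctrl.camera("wrist");np.savez("w2.npz",**w);cv2.imwrite("pics/w2.png",w["color"][...,::-1])
for V in(100,140,170):print(V,wfit(w,.18,(.516,-.06,1.272),V))
E
```

```text
time_s: 8.98
ee_pos: [0.4902, -0.1705, 0.1492]
eef_rot: [-3.141, 0.0, 1.27]
force: [0.7, -0.0, -1.2]
grip_width: 0.0597
grip_force: 20.0
100 (34527, (array([ 0.5171, -0.0963,  1.3853]), np.float64(0.611)))
140 (33545, (array([ 0.5208, -0.0983,  1.4685]), np.float64(0.601)))
170 (25937, (array([ 0.5161, -0.0955,  1.3907]), np.float64(0.548)))
```

View pics/w2.png

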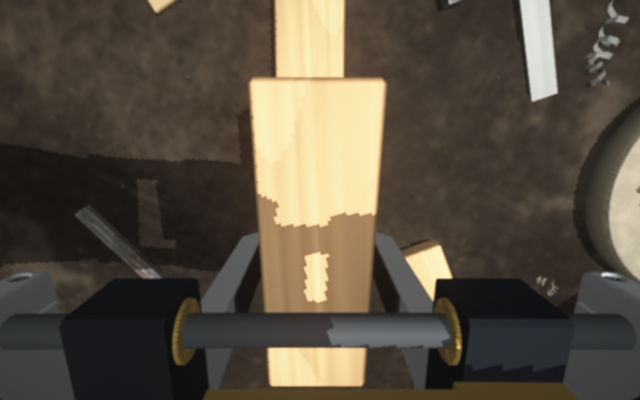

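Run:
```python
from h import *
w=dict(np.load("w2.npz"));g=cv2.cvtColor(w["color"],cv2.COLOR_RGB2GRAY).astype(float)
for r in(5,20,35,50,65,72):
    d=np.diff(cv2.GaussianBlur(g,(3,3),0)[r]);print(r,250+d[250:300].argmax(),320+d[320:370].argmin(),np.round(g[r,270:280:3]),np.round(g[r,335:352:3]))
for x,y,yaw in((.5135,-.0786,1.27),(.516,-.079,1.272)):
    P=pose(.18,x,y,yaw,pitch=.0555);uv=proj(w,P).round(1);print(uv[[1,3,5,7]].tolist(),"bot",uv[[0,2,4,6]].tolist())
```

```text
5 274 344 [ 64.  64. 188. 209.] [233. 231. 232. 156.  79.  79.]
20 275 343 [ 65.  58. 165. 215.] [235. 232. 233. 140.  76.  78.]
35 275 343 [ 67.  54. 168. 217.] [230. 227. 228. 131.  76.  73.]
50 275 343 [ 73.  56. 172. 218.] [232. 230. 230. 127.  83.  80.]
65 275 343 [ 70.  53. 164. 223.] [233. 232. 233. 121.  79.  79.]
72 275 343 [ 73.  53. 159. 224.] [234. 233. 233. 117.  78.  78.]
[[345.4, 195.8], [279.6, 195.7], [348.5, -21.3], [275.7, -21.3]] bot [[341.9, 188.4], [284.1, 188.4], [346.2, -9.5], [278.8, -9.5]]
[[348.3, 195.3], [282.5, 195.4], [351.4, -21.9], [278.5, -21.7]] bot [[344.5, 188.0], [286.7, 188.1], [348.8, -10.1], [281.4, -9.9]]
```

Run:
```python
from h import *
w=dict(np.load("w2.npz"));g=cv2.cvtColor(w["color"],cv2.COLOR_RGB2GRAY).astype(float);g=cv2.GaussianBlur(g,(3,3),0)
for r in(90,120,150,180):
    d=np.diff(g[r]);print(r,235+d[235:280].argmax(),360+d[360:400].argmin())
d=np.diff(g[:,317]);print("end row",60+d[60:100].argmax(),d[60:100].argmin()+60)
P=pose(.18,.4902,-.1705,1.27+np.pi,z=.1492-.008+.016,pitch=.0555);print(proj(w,P).round(1)[[1,3,5,7]].tolist(),proj(w,P).round(1)[[0,2]].tolist())
```

```text
90 249 384
120 251 383
150 253 380
180 255 378
end row 80 76
[[248.6, 84.5], [390.4, 84.6], [270.3, 392.2], [366.6, 392.3]] [[264.0, 87.4], [373.7, 87.4]]
```

```bash
python3 -m pendant '[[[0.76,3.08,0],0],[[0.76,3.08,0],0],[[0.76,3.09,0],0],[[0,0,-3.5],0],[[0,0,-3.5],0],[[0,0,-2],0],[[0,0,0],0],[[0,0,0],0]]'
python3 -m pendant '[[[0,0,-0.2],0],[[0,0,-0.2],0],[[0,0,-0.2],0],[[0,0,-0.2],0],[[0,0,0],0]]' 0 6
python3 -m pendant '[[[0,0,-0.2],0],[[0,0,-0.2],0],[[0,0,-0.2],0],[[0,0,0],0],[[0,0,0],0]]' 0 6
```

```text
time_s: 9.7
ee_pos: [0.5128, -0.0788, 0.0594]
eef_rot: [-3.14, 0.0, 1.269]
force: [0.3, -1.0, -0.3]
grip_width: 0.0598
grip_force: 20.0
time_s: 10.12
ee_pos: [0.5131, -0.0783, 0.0515]
eef_rot: [3.141, 0.0, 1.272]
force: [-0.6, -0.3, -1.5]
grip_width: 0.06
grip_force: 6.0
time_s: 10.53
ee_pos: [0.513, -0.0782, 0.0453]
eef_rot: [-3.141, 0.0, 1.272]
force: [0.7, -0.1, -1.6]
grip_width: 0.06
grip_force: 6.0
```

Rotating in the grip; continue down and release.

```bash
python3 -m pendant '[[[0,0,-0.2],0],[[0,0,-0.2],0],[[0,0,-0.15],0],[[0,0,0],0],[[0,0,0],0]]' 0 5
python3 -m pendant '[[[0,0,0],0],[[0,0,0],0],[[0,0,0],0],[[0,0,0],0]]' 1
python3 -m pendant '[[[0,0,2],0],[[0,0,4],0],[[0,-2,4],0],[[0,-4,4],0],[[0,-4,2],0],[[0,0,0],0],[[0,0,0],0]]'
python3 - <<'E'
from h import *
from station import ctrl
w=ctrl.camera("wrist");s=ctrl.camera("scene")
np.savez("w3.npz",**w);np.savez("s3.npz",**s)
a=cv2.resize(s["color"][100:220,220:370,::-1],(600,480),interpolation=2)
cv2.imwrite("pics/s3.png",np.hstack([a[:,100:400],cv2.resize(w["color"][:,140:500,::-1],(432,480))]))
E
```

```text
time_s: 10.95
ee_pos: [0.513, -0.0782, 0.0398]
eef_rot: [-3.141, 0.0, 1.272]
force: [0.4, -0.2, -1.7]
grip_width: 0.06
grip_force: 5.0
time_s: 11.28
ee_pos: [0.5131, -0.0782, 0.04]
eef_rot: [3.141, 0.0, 1.272]
force: [-0.2, 0.1, -0.4]
grip_width: 0.0829
grip_force: 0.0
time_s: 11.87
ee_pos: [0.5132, -0.1649, 0.1861]
eef_rot: [3.14, 0.0, 1.269]
force: [0.2, 1.0, -0.7]
grip_width: 0.0937
grip_force: 0.0
```

View pics/s3.png

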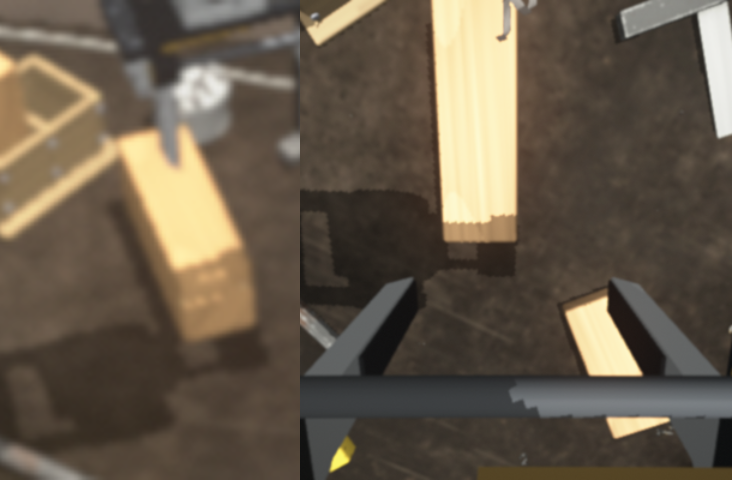

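```bash
python3 -m pendant '[[[1.14,-3.5,0],0.074],[[1.14,-3.5,0],0.074],[[1.14,-3.5,0],0.074],[[1.14,-3.5,0],0.074],[[1.14,-3.5,0],0.074],[[0,0,0],0],[[0,0,0],0]]'
python3 - <<'E'
from h import *
from station import ctrl
w=dict(np.load("w3.npz"));g=cv2.GaussianBlur(cv2.cvtColor(w["color"],cv2.COLOR_RGB2GRAY).astype(float),(3,3),0)
d=np.diff(g[:,290]);e=190+d[190:215].argmin();print("end",e,ray(w,(290,e+.5),.064))
for r in(60,120,170):
    d=np.diff(g[r]);l,q=235+d[235:275].argmax()+.5,305+d[305:335].argmin()+.5;print(r,l,q,(ray(w,(l,r),.064)+ray(w,(q,r),.064))[:2]/2)
w=ctrl.camera("wrist");np.savez("w4.npz",**w)
for V in(110,140,170):print(V,wfit(w,.14,(.572,-.326,1.65),V))
E
```

```text
time_s: 12.55
ee_pos: [0.5701, -0.3384, 0.183]
eef_rot: [-3.139, -0.002, 1.641]
force: [-0.3, -0.5, -0.3]
grip_width: 0.094
grip_force: 0.0
end 201 [ 0.4868174  -0.16024433  0.064     ]
60 252.5 320.5 [ 0.5238561  -0.03987812]
120 255.5 320.5 [ 0.50917198 -0.08761263]
170 257.5 319.5 [ 0.49516018 -0.13083035]
110 (4278, (array([ 0.5692, -0.3164,  1.6066]), np.float64(0.207)))
140 (3167, (array([ 0.5603, -0.3263,  1.8737]), np.float64(0.497)))
170 (3094, (array([ 0.5589, -0.3265,  1.8469]), np.float64(0.506)))
```

Run:
```python
from h import *
w=dict(np.load("w4.npz"));cv2.imwrite("pics/w4.png",w["color"][...,::-1])
for p in((.571,-.326,1.655),(.572,-.325,1.635)): print(proj(w,pose(.14,*p,pitch=.0713)).round(1)[[1,3,5,7]].tolist())
```

```text
[[348.3, 245.3], [291.8, 246.0], [348.1, 109.5], [288.8, 110.3]]
[[348.1, 245.0], [291.5, 244.6], [350.6, 109.1], [291.2, 108.7]]
```

View pics/w4.png

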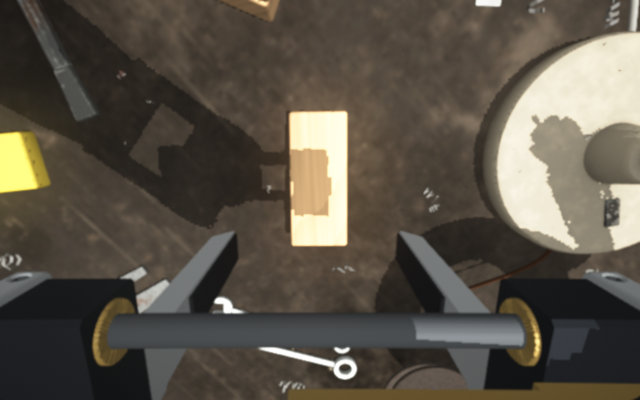

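The picture shows the short wedge at (289–348, 111–246), matching the prediction; nothing else is close. Descending.

```bash
python3 -m pendant '[[[0.2,1.0,-3.5],0.004],[[0,0,-4],0],[[0,0,-4],0],[[0,0,-4],0],[[0,0,-1.7],0],[[0,0,-0.4],0]]'
python3 -m pendant '[[[0,0,0],0],[[0,0,0],0],[[0,0,0],0],[[0,0,0],0],[[0,0,0],0],[[0,0,0],0],[[0,0,0],0]]' 0 25
```

```text
time_s: 13.1
ee_pos: [0.5705, -0.3254, 0.0053]
eef_rot: [-3.136, -0.004, 1.647]
force: [0.0, 0.5, 0.1]
grip_width: 0.0938
grip_force: 0.0
time_s: 13.68
ee_pos: [0.5724, -0.3288, 0.0103]
eef_rot: [3.141, 0.001, 1.646]
force: [-2.2, 1.0, 6.1]
grip_width: 0.0597
grip_force: 25.0
```

```bash
python3 -m pendant '[[[0,0,3.5],0],[[0,0,4],0],[[0,0,4],0],[[-0.59,2.5,0],0.119],[[-0.59,2.5,0],0.119],[[-0.59,2.5,0],0.119],[[-0.59,2.5,0],0.119],[[-0.59,2.5,0],0.119],[[-0.6,2.5,0],0.119],[[-0.6,2.5,0],0.119],[[-0.6,2.5,0],0.119],[[-0.6,2.5,0],0.12],[[-0.6,2.5,0],0.12],[[0,0,0],0],[[0,0,0],0],[[0,0,0],0]]'
python3 - <<'E'
from h import *
c=dict(np.load("scene0.npz"))
for n,uv in dict(fileA=(230,205),fileB=(278,228),lamp=(165,117),lampnear=(150,135),freeL=(190,160),base=(180,210)).items(): print(n,ray(c,uv,0).round(3)[:2])
from station import ctrl
w=ctrl.camera("wrist");np.savez("w5.npz",**w)
cv2.imwrite("pics/w5.png",w["color"][...,::-1])
E
```

```text
time_s: 15.02
ee_pos: [0.5128, -0.079, 0.1245]
eef_rot: [-3.141, 0.0, 2.836]
force: [0.1, -0.6, -1.5]
grip_width: 0.06
grip_force: 25.0
fileA [ 0.258 -0.112]
fileB [ 0.329 -0.278]
lamp [0.278 0.406]
lampnear [0.192 0.347]
freeL [0.249 0.144]
base [ 0.123 -0.036]
```

View pics/w5.png

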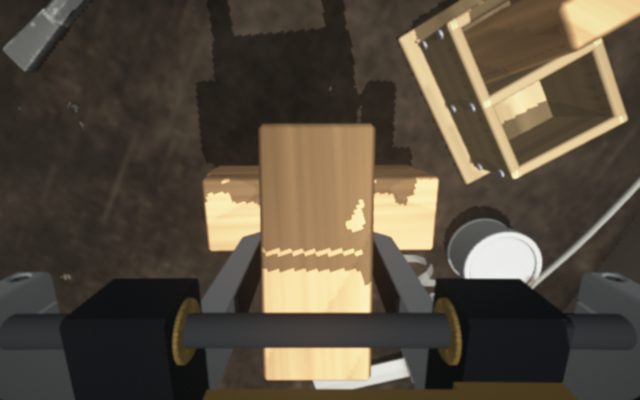

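Run:
```python
from h import *
w=dict(np.load("w5.npz"));g=cv2.GaussianBlur(cv2.cvtColor(w["color"],cv2.COLOR_RGB2GRAY).astype(float),(3,3),0)
for r in(215,230):
    d=np.diff(g[r]);print(r,195+d[195:225].argmax()+.5,425+d[425:450].argmin()+.5)
for c in(230,410):
    d=np.diff(g[:,c]);print(c,155+d[155:195].argmax()+.5,235+d[235:265].argmin()+.5)
a=1.268;ux=np.array([np.cos(a),np.sin(a),0]);uy=np.array([-ux[1],ux[0],0]);C=np.array([.513,-.0785,.064])
print(proj(w,[C+i*.09*ux+j*.03*uy for i,j in((-1,1),(-1,-1),(1,1),(1,-1))]).round(1).tolist())
```

```text
215 205.5 434.5
230 207.5 433.5
230 178.5 250.5
410 194.5 249.5
[[195.4, 179.5], [202.8, 253.5], [435.1, 179.0], [428.2, 253.1]]
```

```bash
python3 -m pendant '[[[0.1,0.35,-2.5],0.002],[[0,0,-1.5],0],[[0,0,-0.6],0],[[0,0,0],0],[[0,0,-0.2],0],[[0,0,-0.2],0],[[0,0,0],0]]'
```

```text
time_s: 15.65
ee_pos: [0.5138, -0.0753, 0.0747]
eef_rot: [3.142, 0.001, 2.839]
force: [-0.1, -0.2, -1.5]
grip_width: 0.0595
grip_force: 25.0
```

```bash
python3 -m pendant '[[[0,0,-0.1],0],[[0,0,-0.1],0],[[0,0,0],0],[[0,0,0],0]]'
```

```text
time_s: 15.98
ee_pos: [0.5142, -0.0753, 0.0738]
eef_rot: [3.142, 0.002, 2.84]
force: [-4.6, 0.5, 12.9]
grip_width: 0.0595
grip_force: 25.0
```

```bash
python3 -m pendant '[[[0,0,0],0],[[0,0,0],0],[[0,0,0],0],[[0,0,0],0]]' 1
python3 -m pendant '[[[0,0,2],0],[[0,0,4],0],[[0,0,4],0],[[0,0,4],0],[[-0.18,3.5,1],0.104],[[-0.18,3.5,1],0.104],[[-0.18,3.5,1],0.104],[[-0.18,3.5,1],0.104],[[-0.18,3.5,1],0.104],[[0,0,0],0],[[0,0,0],0]]'
python3 - <<'E'
from h import *
from station import ctrl
w=ctrl.camera("wrist");s=ctrl.camera("scene");np.savez("w6.npz",**w)
a=cv2.resize(s["color"][100:200,240:340,::-1],(400,400),interpolation=2)
cv2.imwrite("pics/w6.png",np.hstack([w["color"][:,120:520,::-1],a]))
E
```

```text
time_s: 16.32
ee_pos: [0.5136, -0.0751, 0.0723]
eef_rot: [3.142, 0.0, 2.84]
force: [-0.1, -0.7, -0.5]
grip_width: 0.0829
grip_force: 0.0
time_s: 17.23
ee_pos: [0.5045, 0.1012, 0.2625]
eef_rot: [-3.141, 0.001, -2.921]
force: [-0.4, -0.2, -0.4]
grip_width: 0.0938
grip_force: 0.0
```

View pics/w6.png

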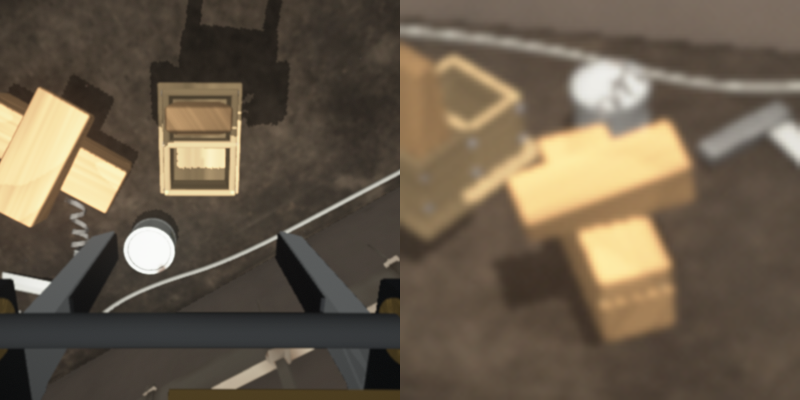

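Run:
```python
from h import *
w=dict(np.load("w6.npz"));g=cv2.GaussianBlur(cv2.cvtColor(w["color"],cv2.COLOR_RGB2GRAY).astype(float),(3,3),0)
for c in(300,318,335): print(c,np.round(g[92:140:2,c]).astype(int).tolist())
for r in(105,112,120): print(r,"L",np.round(g[r,278:294]).astype(int).tolist(),"R",np.round(g[r,342:358]).astype(int).tolist())
for uv in((286,112),(350,112),(317.5,100),(317.5,124)):print(uv,ray(w,uv,.148).round(4))
```

```text
300 [122, 110, 76, 77, 104, 98, 95, 110, 136, 147, 148, 150, 151, 152, 153, 154, 154, 156, 150, 119, 87, 102, 112, 91]
318 [123, 110, 76, 80, 111, 98, 91, 103, 126, 138, 139, 139, 141, 143, 147, 149, 147, 144, 137, 110, 84, 99, 110, 92]
335 [122, 111, 77, 84, 118, 99, 88, 103, 129, 138, 135, 132, 132, 133, 134, 133, 130, 129, 126, 103, 81, 106, 129, 100]
105 L [97, 115, 120, 117, 112, 112, 114, 114, 114, 111, 106, 101, 99, 100, 101, 102] R [87, 87, 88, 89, 86, 82, 78, 76, 81, 94, 107, 113, 115, 114, 112, 114]
112 L [94, 114, 120, 118, 112, 107, 107, 115, 132, 148, 156, 158, 157, 156, 156, 155] R [133, 131, 128, 126, 123, 121, 120, 117, 108, 98, 97, 106, 113, 114, 120, 145]
120 L [83, 104, 112, 109, 104, 104, 104, 105, 114, 128, 138, 144, 149, 152, 154, 156] R [136, 137, 137, 135, 132, 129, 126, 119, 107, 97, 98, 107, 113, 115, 126, 154]
(286, 112) [0.4333 0.0598 0.148 ]
(350, 112) [0.421  0.1144 0.148 ]
(317.5, 100) [0.4175 0.0844 0.148 ]
(317.5, 124) [0.4372 0.0889 0.148 ]
```

```bash
python3 -m pendant '[[[-3.5,-0.65,0],0],[[-3.5,-0.65,0],0],[[0,0,-3.5],0],[[0,0,-4],0],[[0,0,-4],0],[[0,0,-3],0],[[0,0,-1.3],0],[[0,0,0],0],[[0,0,0],0]]'
python3 -m pendant '[[[0,0,0],0],[[0,0,0],0],[[0,0,0],0],[[0,0,0],0],[[0,0,0],0],[[0,0,0],0],[[0,0,0],0]]' 0 35
```

```text
time_s: 18.08
ee_pos: [0.4346, 0.086, 0.1042]
eef_rot: [3.142, -0.001, -2.926]
force: [-0.6, 0.4, 0.9]
grip_width: 0.0941
grip_force: 0.0
time_s: 18.67
ee_pos: [0.4348, 0.087, 0.1046]
eef_rot: [-3.142, 0.001, -2.923]
force: [-0.9, -0.6, 3.4]
grip_width: 0.0597
grip_force: 35.0
```

```bash
python3 -m pendant '[[[0,0,2],0],[[0,0,3.5],0],[[0,0,3.6],0],[[0,0,3.6],0],[[0,0,3.6],0],[[-0.15,-3.77,0],-0.052],[[-0.15,-3.77,0],-0.052],[[-0.15,-3.77,0],-0.052],[[-0.15,-3.77,0],-0.052],[[-0.15,-3.77,0],-0.052],[[-0.15,-3.77,0],-0.052],[[-0.15,-3.77,0],-0.052],[[-0.15,-3.77,0],-0.052],[[-0.15,-3.77,0],-0.052],[[-0.15,-3.77,0],-0.052],[[0,0,-4],0],[[0,0,-4],0],[[0,0,-4],0],[[0,0,-3],0]]'
python3 -m pendant '[[[0,0,-1.2],0],[[0,0,-0.4],0],[[0,0,0],0],[[0,0,0],0]]'
```

```text
time_s: 20.25
ee_pos: [0.4184, -0.2894, 0.1139]
eef_rot: [3.14, -0.003, 2.839]
force: [0.7, -0.1, -1.3]
grip_width: 0.0598
grip_force: 35.0
time_s: 20.58
ee_pos: [0.42, -0.2903, 0.1022]
eef_rot: [-3.141, 0.001, 2.84]
force: [0.4, 0.7, -2.4]
grip_width: 0.0594
grip_force: 35.0
```

```bash
python3 -m pendant '[[[0,0,-0.4],0],[[0,0,-0.2],0],[[0,0,0],0],[[0,0,0],0]]'
python3 -m pendant '[[[0,0,0],0],[[0,0,0],0],[[1,-0.31,0],0],[[1,-0.31,0],0],[[0.97,-0.3,-0.09],0],[[0.98,-0.31,-0.09],0],[[0.95,-0.3,-0.26],0],[[0.94,-0.29,-0.27],0],[[0.89,-0.28,-0.43],0],[[0.89,-0.27,-0.43],0]]' 0 5
```

```text
time_s: 20.92
ee_pos: [0.4203, -0.2905, 0.0966]
eef_rot: [-3.141, 0.003, 2.84]
force: [1.0, 0.2, 6.6]
grip_width: 0.0598
grip_force: 35.0
time_s: 21.75
ee_pos: [0.4966, -0.3141, 0.0798]
eef_rot: [-3.141, 0.001, 2.84]
force: [-0.4, -0.3, 1.0]
grip_width: 0.0601
grip_force: 5.0
```

```bash
python3 -m pendant '[[[0.8,-0.25,-0.55],0],[[0.8,-0.25,-0.55],0],[[0.69,-0.22,-0.7],0],[[0.69,-0.21,-0.7],0],[[0.57,-0.18,-0.83],0],[[0.56,-0.17,-0.83],0],[[0.41,-0.13,-0.93],0],[[0.41,-0.13,-0.93],0],[[0.3,-0.09,-0.9],0],[[0.15,-0.05,-0.5],0],[[0,0,0],0],[[0,0,0],0]]'
python3 - <<'E'
from h import *
from station import ctrl
s=ctrl.camera("side");c=ctrl.camera("scene")
cv2.imwrite("pics/s7.png",np.hstack([cv2.resize(s["color"][150:270,230:400,::-1],(400,282)),cv2.resize(c["color"][140:260,260:430,::-1],(400,282))]))
E
```

```text
time_s: 22.75
ee_pos: [0.5492, -0.3304, 0.0049]
eef_rot: [3.141, -0.001, 2.84]
force: [-0.5, 0.0, -1.0]
grip_width: 0.0604
grip_force: 5.0
```

View pics/s7.png

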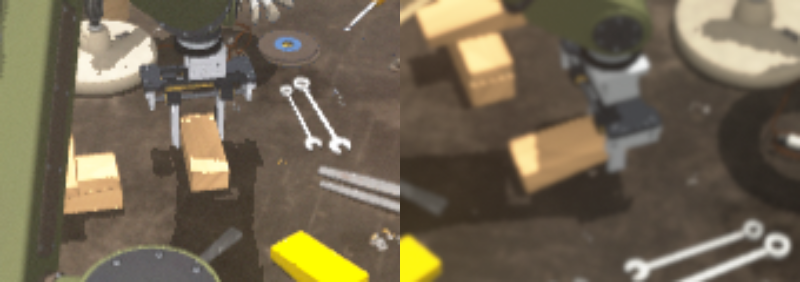

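The wedge lies on the bench, thin end still held, pointing away from the robot as wanted. I'll release it, move up over its centre and measure numerically.

```bash
python3 -m pendant '[[[0,0,0],0],[[0,0,0],0],[[0,0,0],0],[[0,0,0],0],[[0,0,3],0],[[0,0,4],0],[[-2.17,0.67,4],0],[[-2.17,0.67,4],0],[[0,0,2.5],0],[[0,0,0],0],[[0,0,0],0]]' 1
python3 - <<'E'
from h import *
from station import ctrl
w=ctrl.camera("wrist");c=ctrl.camera("scene");np.savez("w8.npz",**w)
p=(.5058,-.317,-.30)
for V in(100,120,140):
    print(V,wfit(w,.14,p,V),wfit(c,.14,p,V))
g=cv2.GaussianBlur(cv2.cvtColor(w["color"],cv2.COLOR_RGB2GRAY),(3,3),0);print(proj(w,pose(.14,*p,pitch=.0713)).round(1)[[1,3,5,7]].tolist())
m=woodmask(w,(6,50,100),(28,220,255));m=comp(cv2.morphologyEx(m,0+2,np.ones((3,3),np.uint8)),proj(w,[[.5058,-.317,.032]])[0]);print(cv2.minAreaRect(np.argwhere(m)[:,::-1].astype(np.float32)),cv2.boundingRect(m))
E
```

```text
time_s: 23.77
ee_pos: [0.5106, -0.3188, 0.1744]
eef_rot: [-3.141, 0.003, 2.84]
force: [1.0, -0.3, -1.1]
grip_width: 0.0938
grip_force: 0.0
100 (7092, (array([ 0.5036, -0.3144, -0.3051]), np.float64(0.083))) (1227, (array([ 0.5064, -0.3167, -0.3109]), np.float64(0.253)))
120 (6727, (array([ 0.5035, -0.3148, -0.3023]), np.float64(0.025))) (1027, (array([ 0.5084, -0.316 , -0.2964]), np.float64(0.064)))
140 (6536, (array([ 0.5042, -0.3149, -0.3056]), np.float64(0.035))) (942, (array([ 0.5095, -0.3155, -0.3076]), np.float64(0.057)))
[[283.1, 118.6], [347.5, 118.5], [288.5, 248.7], [342.9, 248.6]]
((319.5308532714844, 178.89549255371094), (133.7481231689453, 65.78848266601562), 88.02507019042969) (286, 113, 69, 133)
```

```bash
python3 -m pendant '[[[-0.08,0.15,-3.5],0],[[0,0,-4],0],[[0,0,-4],0],[[0,0,-4],0],[[0,0,-1.4],0],[[0,0,-0.3],0],[[0,0,0],0],[[0,0,0],0]]'
python3 -m pendant '[[[0,0,0],0],[[0,0,0],0],[[0,0,0],0],[[0,0,0],0],[[0,0,0],0],[[0,0,0],0],[[0,0,0],0]]' 0 20
```

```text
time_s: 24.53
ee_pos: [0.5085, -0.3159, 0.0002]
eef_rot: [3.14, -0.004, 2.84]
force: [-9.2, 7.0, 18.6]
grip_width: 0.094
grip_force: 9.1
time_s: 25.12
ee_pos: [0.5096, -0.317, 0.0003]
eef_rot: [-3.142, -0.0, 2.84]
force: [-0.9, -0.3, 8.6]
grip_width: 0.0597
grip_force: 27.4
```

```bash
python3 -m pendant '[[[0,0,0.3],0],[[0,0,0],0],[[0,0,0],0],[[0,0,0],0],[[-0.45,0.15,0.4],0],[[0,0,0],0],[[0,0,0],0]]' 1
python3 -m pendant '[[[0,0,0],0],[[0,0,0],0],[[0,0,0],0],[[0,0,0],0],[[0,0,0],0],[[0,0,0],0],[[0,0,0],0]]' 0 20
```

```text
time_s: 25.7
ee_pos: [0.5048, -0.3154, 0.0081]
eef_rot: [-3.142, 0.0, 2.84]
force: [-0.3, 0.6, 0.1]
grip_width: 0.0941
grip_force: 0.0
time_s: 26.28
ee_pos: [0.505, -0.3154, 0.0079]
eef_rot: [3.142, -0.0, 2.84]
force: [1.2, 0.1, -0.5]
grip_width: 0.0599
grip_force: 20.0
```

```bash
python3 -m pendant '[[[0,0,4],0],[[0,0,4],0],[[0,0,4],0],[[0,0,4],0],[[0,0,4],0],[[0.09,3.44,0],0],[[0.09,3.44,0],0],[[0.09,3.44,0],0],[[0.09,3.44,0],0],[[0.09,3.44,0],0],[[0.1,3.45,0],0],[[0.1,3.45,0],0],[[0,0,0],0],[[0,0,-4],0],[[0,0,-3],0],[[0,0,-1],0],[[0,0,0],0],[[0,0,0],0],[[0,0,0],0]]'
```

```text
time_s: 27.87
ee_pos: [0.5124, -0.0748, 0.1297]
eef_rot: [3.141, 0.003, 2.839]
force: [-0.2, -0.2, -1.7]
grip_width: 0.0596
grip_force: 20.0
```

```bash
python3 -m pendant '[[[-0.08,0.03,-0.5],0],[[0,0,-0.5],0],[[0,0,-0.2],0],[[0,0,0],0],[[0,0,0],0]]' 0 10
python3 -m pendant '[[[0,0,-0.2],0],[[0,0,-0.2],0],[[0,0,-0.2],0],[[0,0,0],0],[[0,0,0],0]]' 0 5
```

```text
time_s: 28.28
ee_pos: [0.5107, -0.0741, 0.1159]
eef_rot: [-3.142, -0.0, 2.84]
force: [0.4, -0.6, -2.8]
grip_width: 0.0598
grip_force: 10.0
time_s: 28.7
ee_pos: [0.5106, -0.0741, 0.1098]
eef_rot: [-3.142, -0.0, 2.84]
force: [-0.4, -0.5, -1.6]
grip_width: 0.0599
grip_force: 5.0
```

```bash
python3 -m pendant '[[[0,0,-0.15],0],[[0,0,-0.15],0],[[0,0,0],0],[[0,0,0],0]]' 0 5
```

```text
time_s: 29.03
ee_pos: [0.5106, -0.0741, 0.1068]
eef_rot: [-3.142, -0.0, 2.84]
force: [-0.3, 0.1, -1.3]
grip_width: 0.0597
grip_force: 5.0
```

```bash
python3 -m pendant '[[[0.05,-0.03,-0.1],0],[[0,0,-0.15],0],[[0,0,0],0],[[0,0,0],0]]' 0 4
```

```text
time_s: 29.37
ee_pos: [0.5111, -0.0744, 0.1042]
eef_rot: [-3.142, -0.0, 2.84]
force: [0.2, 1.1, -1.9]
grip_width: 0.0601
grip_force: 4.0
```

```bash
python3 -m pendant '[[[0,0,-0.1],0],[[0,0,0],0],[[0,0,0],0]]' 0 4
python3 -m pendant '[[[0,0,-0.1],0],[[0,0,0],0],[[0,0,0],0]]' 0 4
```

```text
time_s: 29.62
ee_pos: [0.5113, -0.0745, 0.1035]
eef_rot: [3.142, 0.0, 2.84]
force: [0.7, -0.1, -1.2]
grip_width: 0.0601
grip_force: 4.0
time_s: 29.87
ee_pos: [0.5115, -0.0745, 0.1028]
eef_rot: [-3.142, 0.001, 2.84]
force: [0.5, -0.1, 4.0]
grip_width: 0.06
grip_force: 4.0
```

Seated (force rises at z = 0.103). Release, withdraw upward, and check numerically.

```bash
python3 -m pendant '[[[0,0,0.05],0],[[0,0,0],0],[[0,0,0],0],[[0,0,0],0],[[0,0,2],0],[[0,0,4],0],[[0,0,4],0],[[1,0,3],0],[[3.5,0,0],0],[[3.5,0,0],0],[[0,0,0],0],[[0,0,0],0]]' 1
python3 - <<'E'
from h import *
from station import ctrl
w=ctrl.camera("wrist");s=ctrl.camera("scene");np.savez("w9.npz",**w);np.savez("s9.npz",**s)
print(ctrl.get_obs()["ee_pos"])
# top face expected: z=.128 level, centre ~(.513,-.075), yaw 2.84
a=2.84;ux=np.array([np.cos(a),np.sin(a),0]);uy=np.array([-ux[1],ux[0],0]);C=np.array([.5125,-.075,.128])
cor=[C+i*.07*ux+j*.03*uy for i,j in((-1,-1),(-1,1),(1,1),(1,-1))]
for n,c in(("wrist",w),("scene",s)):
    m=woodmask(c,(6,50,150),(28,220,255)).astype(np.uint8)
    print(n,"pred",proj(c,cor).round(1).tolist())
    if n=="wrist":
        q=comp(m,proj(c,[C])[0]);print(cv2.boundingRect(q),q.sum(),cv2.minAreaRect(np.argwhere(q)[:,::-1].astype(np.float32)))
        g=cv2.GaussianBlur(cv2.cvtColor(c["color"],6+1).astype(float),(3,3),0)
        for r in range(100,260,25): print(r,np.flatnonzero(np.abs(np.diff(g[r,150:500]))>14)+150)
E
```

```text
time_s: 30.87
ee_pos: [0.5915, -0.0743, 0.2313]
eef_rot: [-3.141, -0.002, 2.84]
force: [0.4, 0.4, -1.0]
grip_width: 0.0938
grip_force: 0.0
[ 0.59052771 -0.07437253  0.2325647 ]
wrist pred [[321.4, 197.8], [254.8, 197.7], [246.1, 25.0], [322.3, 25.1]]
(204, 20, 120, 173) 14178 ((263.2065734863281, 106.0383071899414), (118.62118530273438, 171.97203063964844), 0.35367318987846375)
100 [203 204 205 206 208 209 378 379 405 406 407 408 420 421 422 423 424]
125 [205 206 207 208 210 211 212 255 323 324 325 377 378]
150 [254 255 256 321 357 358 359 364 365 366 400 401 410 411 412 413 459 460
 461 462 463]
175 [254 255 256 257 320 321 322 323 377 378 379 386 387 388 398 399 401 402
 404 405 406 407 456 459 461 462 463 464 477 478 479 480 481 484 485 486
 487]
200 [452 453 454 455 456 459 460 461 462]
225 [354 355 356 371 372 373 431 432 433 434 437 438 439 440]
250 [221 222 362 363 364 378 379 380 381 410 411]
scene pred [[306.3, 124.0], [312.3, 135.8], [269.5, 146.1], [264.4, 133.9]]
```

```bash
python3 -c "
from station import ctrl
print(ctrl.hand_in())"
```

```text
the job is handed in; nothing more can be done
None
```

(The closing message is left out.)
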